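Shelve the pocket books under hoods by height

TASK

Put the three blue hardback books away, one in each of the three hooded bays at the back of the desk, so that each hood is just high enough for its book: tallest book under the highest hood, middle under the middle one, shortest under the lowest. Stand each book upright on the bay floor, spine facing out of the open front, pushed in under the hood to the stop bar at the back. Keep the books upright on the way, and leave the carton, pen cup, mug and tape dispenser where they are.

Things in the scene. Friction and masses are not known exactly. Their poses are not given: they have to be found in the camera images.
- book_short: (mm) The short one of three pocket-size hardback books in the same blue cloth with white page edges, standing upright on its bottom edge: 100 tall (z), 80 from spine to fore-edge (x), 30 thick (y); about 0.1 to 0.4 kg. Origin at the centre of its underside; z up, x from the spine (at x = -40) towards the fore-edge. At the start the spine faces roughly the robot.
- book_middle: (mm) The middle one of three pocket-size hardback books in the same blue cloth with white page edges, standing upright on its bottom edge: 125 tall (z), 95 from spine to fore-edge (x), 30 thick (y); about 0.1 to 0.4 kg. Origin at the centre of its underside; z up, x from the spine (at x = -47.5) towards the fore-edge. At the start the spine faces roughly the robot.
- book_tall: (mm) The tall one of three pocket-size hardback books in the same blue cloth with white page edges, standing upright on its bottom edge: 150 tall (z), 110 from spine to fore-edge (x), 30 thick (y); about 0.1 to 0.4 kg. Origin at the centre of its underside; z up, x from the spine (at x = -55) towards the fore-edge. At the start the spine faces roughly the robot.
- bay_low: (mm) Fixed cream steel bay with the lowest hood. Origin on desk under the hood; z up, x from open front to back. Floor plate top z=8, x=-120 to 22; 60 wide inside (y=+-30), sides 3 thick: low guides (top z=30) in front, full panels from x=-16 to 22. Hood, 3 thick, over x=-16 to 22 only, underside z=123 (115 clear above floor); open above in front of it. Back: stop bar, face at x=16, top z=38.
- bay_middle: (mm) Fixed cream steel bay with the middle hood. Origin on desk under the hood; z up, x from open front to back. Floor plate top z=8, x=-120 to 22; 60 wide inside (y=+-30), sides 3 thick: low guides (top z=30) in front, full panels from x=-16 to 22. Hood, 3 thick, over x=-16 to 22 only, underside z=148 (140 clear above floor); open above in front of it. Back: stop bar, face at x=16, top z=38.
- bay_high: (mm) Fixed cream steel bay with the highest hood. Origin on desk under the hood; z up, x from open front to back. Floor plate top z=8, x=-120 to 22; 60 wide inside (y=+-30), sides 3 thick: low guides (top z=30) in front, full panels from x=-16 to 22. Hood, 3 thick, over x=-16 to 22 only, underside z=173 (165 clear above floor); open above in front of it. Back: stop bar, face at x=16, top z=38.
- carton: (mm) Bystander: plain closed brown cardboard carton without pages or spine, 85 (x) x 42 (y) x 112 high, loose, upright. Origin at the centre of its underside. Not to be shelved.
- pen_cup: (mm) Bystander: black round pen cup, 72 across, 90 high, with pens standing up to 135, loose. Origin at the centre of its underside.
- mug: (mm) Bystander: white ceramic mug, 76 across, 85 high, handle at its +y, loose. Origin at the centre of its underside.
- tape_dispenser: (mm) Bystander: black desk tape dispenser, 130 (x) x 55 (y) x 75 high, loose. Origin at the centre of its underside.
There are look-alikes about, which are no part of the job. What is shaped like the book_middle but pink is not meant.

How it is judged (in metres and radians):
At the end, for the whole second after the job is handed in: Each book stands at rest and released on the floor plate of its own bay (short in low, middle in middle, tall in high hood), upright within 0.1 rad, its spine towards the open front, turned at most 0.3 rad from the bay, its fore-edge no more than 18 mm short of the back stop bar (x of book_short in the frame of bay_low between -0.042 and -0.018 m and y of book_short in the frame of bay_low between -0.02 and 0.02 m and z of book_short in the frame of bay_low between 0.004 and 0.014 m and angle between each of book_short, book_middle, book_tall's own z axis and vertical below 0.1 rad and angle between the x axis of book_short and the x axis of bay_low, either way round below 0.3 rad and x of bay_low in the frame of book_short above 0 m and linear speed of each of book_short, book_middle, book_tall below 0.02 m/s and angular speed of each of book_short, book_middle, book_tall below 0.1 rad/s and x of book_middle in the frame of bay_middle between -0.0495 and -0.0255 m and y of book_middle in the frame of bay_middle between -0.02 and 0.02 m and z of book_middle in the frame of bay_middle between 0.004 and 0.014 m and angle between the x axis of book_middle and the x axis of bay_middle, either way round below 0.3 rad and x of bay_middle in the frame of book_middle above 0 m and x of book_tall in the frame of bay_high between -0.057 and -0.033 m and y of book_tall in the frame of bay_high between -0.02 and 0.02 m and z of book_tall in the frame of bay_high between 0.004 and 0.014 m and angle between the x axis of book_tall and the x axis of bay_high, either way round below 0.3 rad and x of bay_high in the frame of book_tall above 0 m); the robot touches nothing.
It fails at once if the carton is moved more than 30 mm or tipped (distance of carton from where it was at the start of the episode above 0.03 m or angle between carton's own z axis and vertical above 0.3 rad).
It fails at once if the pen cup is moved more than 30 mm or tipped (distance of pen_cup from where it was at the start of the episode above 0.03 m or angle between pen_cup's own z axis and vertical above 0.3 rad).
It fails at once if the mug is moved more than 30 mm or tipped (distance of mug from where it was at the start of the episode above 0.03 m or angle between mug's own z axis and vertical above 0.3 rad).
It fails at once if the tape dispenser is moved more than 30 mm or tipped (distance of tape_dispenser from where it was at the start of the episode above 0.03 m or angle between tape_dispenser's own z axis and vertical above 0.3 rad).
It fails at once if a book is tipped over (more than 35 degrees) (angle between any of book_short, book_middle, book_tall's own z axis and vertical above 0.61 rad).
It also fails if it takes over 83 s, if anything falls off the work surface, if the arm or the gripper's body presses on something with over 40 N, if the wrist force passes 120 N, or if a joint passes its speed limit or range.

ROBOT

A 7-joint arm with a two-finger parallel gripper is mounted at the origin on the work surface. World frame = base frame: x ahead of the robot, y to its left, z up, the work surface at z = 0. Lengths are in mm, angles in rad, forces in N, time in s.
With the tool pointing down it reaches from about 425 to 875 mm from the base axis. Payload 9.9 kg.
Tool frame: the origin (TCP) lies on the centre line of the jaws, within the pads' length; the fingertips stand 22 mm ahead of it and the grasp point (between the pads) lies 3 mm ahead of it (r.tips_ahead is the z of the fingertips in the tool frame, in mm); z points along the fingers, y is the direction in which the jaws open and shut (so a half turn about z gives the same grasp; the last joint's range is limited). The gripper opens to 85 mm and grips with 20 to 120 N. Pads are 22 mm wide; open, the fingers measure 114 mm over their backs; the gripper's body (76 mm by 85 mm) begins 54 mm behind the grasp point. The pads swing forward as they close: fully open they stand 13 mm farther back than shut.
Start: joints at [1.056, 0.576, 0.025, 1.437, -0.015, 1.129, -0.057], TCP at [281.883, -613.327, 217.389] pointing down, gripper open.
Joint ranges: [-2.76, 2.76], [-0.34, 2.15], [-1.52, 1.57], [0.19, 2.46], [-1.09, 4.23], [0.17, 1.99], [-2.82, 2.82]. Speed limits (rad/s): [2.22, 2.22, 3.01, 3.01, 3.14, 3.14, 3.14].

INTERFACE

Orientations are given as a rotation vector (axis times angle).
In Python, from rig import r, eoat, vision gives the robot as it stands. Calls block until the motion is done:
- r.move_pose(position, orientation): joint-space move of the TCP to a pose.
- r.move_l(position, orientation=None, v=150, contact_N=None): straight line of the TCP; orientation=None keeps the orientation; v is the mean speed in mm/s. With contact_N (N) it stops when the force on the tool has changed by that much, and returns True; else False.
- r.goto_joints(angles): joint-space move.
- eoat.move_gripper(opening): finger opening in mm; the grip force is fixed at half the most; returns when the fingers have stopped.
- r.pause(seconds).
- r.solve_ik(position, orientation): joint angles nearest the present ones, or None.
- r.get_state(): the state.
- vision.camera(name): name is "scene" or "top" or "wrist"; returns a dict with "color" (420x560x3 uint8, blue, green, red), "mtx" (3x3 intrinsics, pixels), "R" (3x3) and "t" (3): a world point X has camera coordinates R X + t. Camera axes: x right, y down, z forward; pixel columns grow to the right and rows downward; lengths in mm; the calibration is good to about 2 mm. A picture is of the moment at which its call begins. There is no depth.
A pose or a line that the arm cannot do raises r.IKError and nothing moves.
- r.close_job(): hands the job in, once; it reports no verdict.
The state is a dict: "t": time; "q": joint angles; "qvel": joint speeds; "tau": joint torques, N m; "tool_pos": TCP position; "orientation": TCP orientation; "ft_force": force on the tool from outside, world axes, zero at the start; "torque": the same for the moment, N m; "finger_gap": finger opening in mm.
Only numpy, scipy, OpenCV 4.12 (cv2) and the standard library are available. Lean on these libraries where they do the work, as an engineer would, in place of code of your own. Each camera call takes 0.05 s, during which the arm holds its last target.

## Working session

There is one attempt and no reset: what is moved stays moved. The work goes in short steps, each a Python script; the robot and the scene stay as the last script left them, time stands still between calls to the robot, and variables do not carry over. Pictures are saved under pics/ and viewed, and the job is handed in when it is done.

```bash
mkdir -p pics; ls; python3 - <<'E'
from rig import r,eoat,vision
import cv2
for n in("scene","top","wrist"):
    c=vision.camera(n); cv2.imwrite(f"pics/{n}0.png",c["color"]); print(n,c["mtx"].tolist(),c["R"].round(4).tolist(),c["t"].round(1).tolist())
s=r.get_state();print(s["t"],s["tool_pos"],s["orientation"],s["finger_gap"])
E
```

```text
pics
scene [[431.6467191517646, 0.0, 285.6829619425663], [0.0, 431.6467191517646, 214.3386365872503], [0.0, 0.0, 1.0]] [[-0.1288, 0.9915, 0.0181], [0.7198, 0.1061, -0.686], [-0.6821, -0.0753, -0.7274]] [69.2, -340.2, 1403.5]
top [[451.50386815353204, 0.0, 283.30920681949544], [0.0, 451.50386815353204, 210.01357102536699], [0.0, 0.0, 1.0]] [[-0.0104, -0.9998, 0.0166], [-0.9975, 0.0092, -0.0695], [0.0694, -0.0172, -0.9974]] [-6.6, 517.9, 1160.0]
wrist [[298.7520199003895, 0.0, 278.10970201291667], [0.0, 298.7520199003895, 212.3889249565174], [0.0, 0.0, 1.0]] [[0.4176, -0.9086, -0.0019], [-0.8702, -0.4005, 0.287], [-0.2615, -0.1182, -0.9579]] [-674.2, -37.7, 378.9]
0.15 [ 281.71059364 -613.01500636  216.75595321] [-3.06782819e+00 -6.71149316e-01  5.18265226e-04] 85.37200749781283
```

View pics/scene0.png

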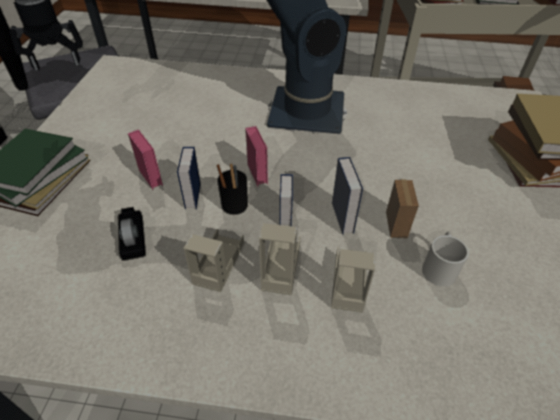

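View pics/top0.png

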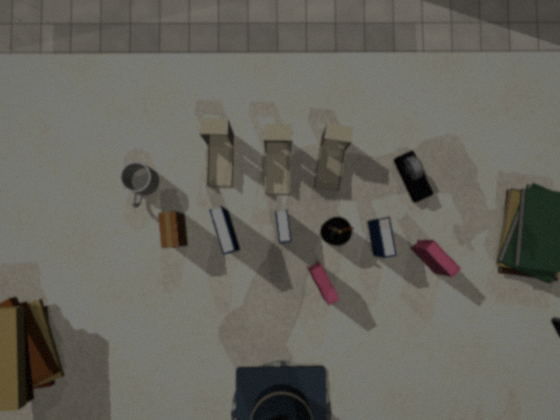

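View pics/wrist0.png

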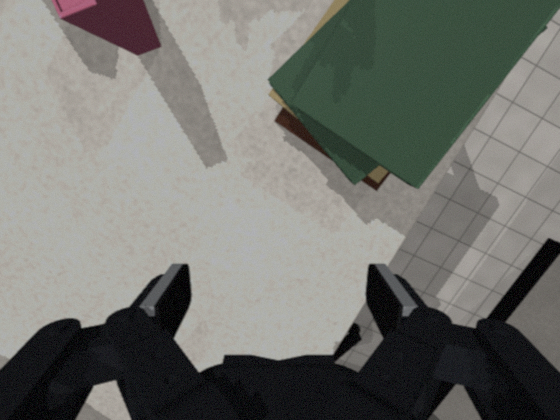

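```bash
python3 - <<'E'
import cv2
a=cv2.imread("pics/top0.png")
cv2.imwrite("pics/topA.png",cv2.resize(a[105:205,190:365],None,fx=4.5,fy=4.5,interpolation=cv2.INTER_CUBIC))
b=cv2.convertScaleAbs(a[195:295,200:400],alpha=1.5)
cv2.imwrite("pics/topB.png",cv2.resize(b,None,fx=4,fy=4,interpolation=cv2.INTER_CUBIC))
s=cv2.imread("pics/scene0.png")
cv2.imwrite("pics/scA.png",cv2.resize(cv2.convertScaleAbs(s[140:320,170:390],alpha=1.4),None,fx=3.3,fy=3.3,interpolation=cv2.INTER_CUBIC))
E
```

```text
(no output)
```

View pics/topA.png

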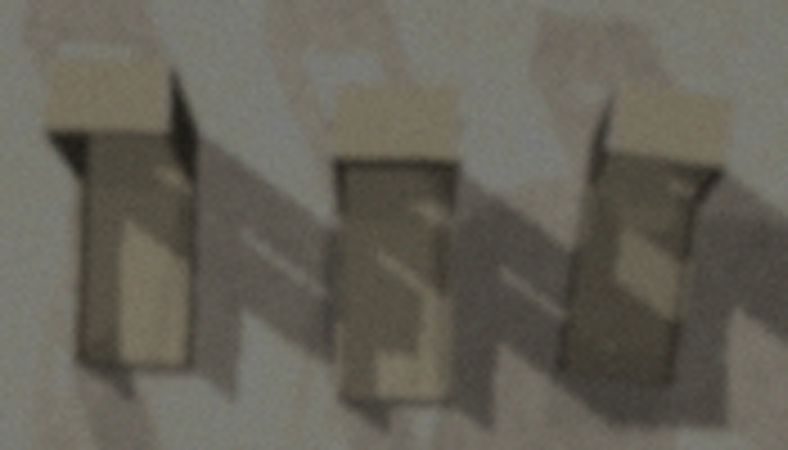

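View pics/topB.png

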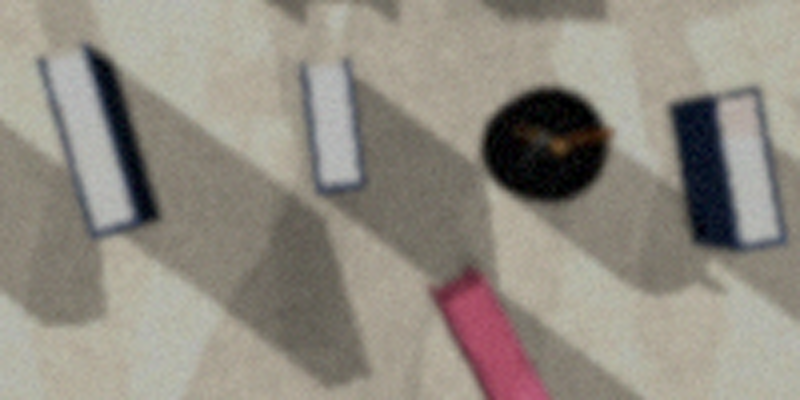

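View pics/scA.png

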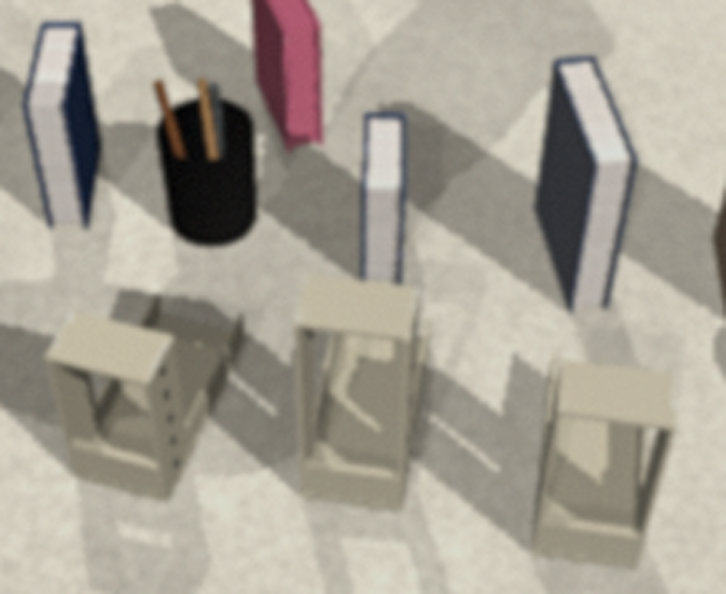

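```bash
cat > fit.py <<'E'
import numpy as np,json
from scipy.optimize import least_squares
from rig import r,eoat,vision
C={n:vision.camera(n) for n in("scene","top")}
def proj(n,X):
    c=C[n];P=X@np.array(c["R"]).T+np.array(c["t"]);p=P@np.array(c["mtx"]).T;return p[:,:2]/p[:,2:]
sc=lambda L:np.array(L)/3.3+[170,140]
ta=lambda L:np.array(L)/4.5+[190,105]
tb=lambda L:np.array(L)/4+[200,195]
def fit(name,obs,x0):
    # obs: list of (cam, px, local xyz array fn(h))
    def tr(p,L):
        c,s=np.cos(p[2]),np.sin(p[2]);L=np.array(L,float)
        return np.c_[c*L[:,0]-s*L[:,1]+p[0],s*L[:,0]+c*L[:,1]+p[1],L[:,2]]
    f=lambda p:np.concatenate([(proj(n,tr(p,fn(p[3])))-px).ravel() for n,px,fn in obs])
    s=least_squares(f,x0,x_scale=[100,100,.1,100],loss='soft_l1')
    print(name,s.x[:2].round(1),"yaw",s.x[2].round(3),"h",s.x[3].round(1),"res",np.abs(f(s.x)).reshape(-1,2).max(1).round(1).tolist());return s.x
def book(hl,top,st,sb):
    a=lambda h:[(hl,15,h),(hl,-15,h),(-hl,-15,h),(-hl,15,h)]
    b=lambda h:[(-hl,-15,h),(-hl,15,h),(hl,15,h),(hl,-15,h)]
    o=[("top",tb(top),a),("scene",sc(st),b)]
    if sb: o.append(("scene",sc(sb),lambda h:[(hl,-15,0),(hl,15,0)]))
    return o
def bay(top,ff,sh,sb):
    a=lambda h:[(22,33,h),(22,-33,h),(-16,-33,h),(-16,33,h)]
    b=lambda h:[(-16,-33,h),(-16,33,h),(22,33,h),(22,-33,h)]
    return [("top",ta(top),a),("top",ta(ff),lambda h:[(-120,31,15),(-120,-31,15)]),("scene",sc(sh),b),("scene",sc(sb),lambda h:[(22,-33,0),(22,33,0)])]
R={}
R["tall"]=fit("tall",book(55,[(40,60),(82,48),(138,222),(95,236)],[(556,62),(595,60),(636,157),(597,160)],[(574,305),(608,305)]),[500,150,.2,150])
R["short"]=fit("short",book(40,[(302,66),(348,62),(364,186),(320,191)],[(364,115),(404,115),(405,188),(360,188)],None),[500,0,0,100])
R["middle"]=fit("middle",book(47.5,[(714,98),(757,90),(785,243),(738,248)],[(42,24),(80,24),(68,104),(28,104)],[(52,226),(87,226)]),[500,-250,0,125])
R["bayL"]=fit("bayL",bay([(45,62),(175,62),(170,132),(47,132)],[(78,365),(188,365)],[(560,362),(675,368),(668,428),(550,420)],[(534,555),(637,567)]),[700,150,0,170])
R["bayC"]=fit("bayC",bay([(335,88),(462,88),(460,160),(333,158)],[(342,402),(450,402)],[(303,282),(418,287),(413,333),(296,325)],[(302,497),(402,508)]),[700,0,0,150])
R["bayR"]=fit("bayR",bay([(612,92),(733,100),(722,165),(605,153)],[(560,372),(672,382)],[(72,315),(173,345),(148,380),(48,352)],[(75,472),(170,497)]),[700,-150,0,125])
json.dump({k:list(v) for k,v in R.items()},open("fit.json","w"))
E
python3 fit.py
```

```text
tall [462.  133.9] yaw 0.301 h 145.9 res [1.7, 0.7, 1.1, 1.6, 1.0, 1.4, 1.1, 1.7, 1.8, 0.4]
short [472.   -9.5] yaw 0.118 h 96.1 res [0.6, 1.0, 0.7, 1.0, 0.7, 0.4, 0.7, 0.5]
middle [ 442.2 -254.7] yaw 0.168 h 121.7 res [1.9, 0.5, 0.6, 1.7, 0.5, 0.6, 0.5, 1.3, 0.7, 0.7]
bayL [703.6 151.8] yaw -0.014 h 146.2 res [0.1, 0.9, 0.4, 0.8, 0.8, 0.4, 0.6, 2.3, 1.6, 1.7, 1.4, 0.8]
bayC [681.7   1.7] yaw 0.005 h 172.9 res [1.1, 0.6, 0.2, 1.0, 0.7, 1.0, 2.1, 0.0, 1.3, 0.6, 0.3, 0.1]
bayR [ 691.4 -144.8] yaw -0.144 h 122.0 res [1.5, 0.5, 1.4, 0.4, 1.0, 0.6, 1.1, 3.0, 0.9, 1.8, 0.9, 0.6]
```

```bash
sed -i 's/^def fit(name,obs,x0):/def fit(name,obs,x0):\n    H=x0[3]; x0=x0[:3]/; ' fit.py 2>/dev/null; python3 - <<'E'
s=open('fit.py').read()
s=s.replace("fit(name,obs,x0):\n    H=x0[3]; x0=x0[:3]/","fit(name,obs,x0):\n    H=x0[3]; x0=x0[:3]")
s=s.replace("x0=x0[:3]/\n","x0=x0[:3]\n").replace("fn(p[3])","fn(H)").replace("[100,100,.1,100]","[100,100,.1]").replace('"h",s.x[3].round(1)','"h",H')
s=s.replace("[700,150,0,170]","[700,150,0,151]").replace("[700,0,0,150]","[700,0,0,176]").replace("[700,-150,0,125]","[700,-150,0,126]")
open('fit.py','w').write(s)
E
python3 fit.py
cat > h.py <<'E'
import numpy as np,json
from scipy.spatial.transform import Rotation as Rn
from rig import r,eoat,vision
F=json.load(open("fit.json"))
def ori(yaw): return (Rn.from_euler('z',yaw)*Rn.from_euler('x',np.pi)).as_rotvec()
def loc(f,x,y,z):
    c,s=np.cos(f[2]),np.sin(f[2]);return np.array([f[0]+c*x-s*y,f[1]+s*x+c*y,z])
def inloc(f,p):
    c,s=np.cos(f[2]),np.sin(f[2]);d=np.array(p[:2])-f[:2];return np.array([c*d[0]+s*d[1],-s*d[0]+c*d[1],p[2]])
S={"short":(100,40,"bayR"),"tall":(150,55,"bayC"),"middle":(125,47.5,"bayL")}
GX=-18;D=17;CAR=175
def st(m):
    s=r.get_state();print(m,"t%.2f"%s["t"],np.round(s["tool_pos"],1),"F",np.round(s["ft_force"],1),"gap%.1f"%s["finger_gap"],flush=True);return s
E
python3 - <<'E'
from h import *
for b,(h,hl,bay) in S.items():
    f=F[b];g=F[bay]
    for p,o in((loc(f,GX,0,h-D),ori(f[2])),(loc(f,GX,0,h-D+CAR),ori(f[2])),(loc(g,-16-12-hl+GX,0,CAR+h-D),ori(g[2])),(loc(g,-16-12-hl+GX,0,10+h-D),ori(g[2])),(loc(g,16-hl+GX,0,10+h-D),ori(g[2]))):
        q=r.solve_ik(p,o);print(b,p.round(0),None if q is None else np.round(q,2))
E
```

```text
tall [462.9 133.5] yaw 0.302 h 150 res [1.8, 1.2, 0.7, 1.3, 1.9, 2.5, 1.1, 0.6, 2.0, 0.6]
short [473.6  -9.4] yaw 0.118 h 100 res [1.1, 1.7, 0.4, 0.9, 1.5, 1.2, 0.3, 0.3]
middle [ 443.2 -254. ] yaw 0.166 h 125 res [1.9, 1.0, 0.3, 1.3, 1.3, 1.4, 0.4, 1.4, 0.6, 0.9]
bayL [703.8 151.3] yaw -0.018 h 151 res [0.8, 0.9, 0.1, 1.0, 0.8, 0.4, 1.8, 0.8, 1.7, 3.4, 1.7, 1.1]
bayC [682.    1.7] yaw 0.004 h 176 res [1.2, 0.6, 0.2, 0.6, 0.8, 1.1, 3.1, 1.0, 0.6, 1.1, 0.3, 0.2]
bayR [ 691.6 -144.4] yaw -0.143 h 126 res [2.0, 0.3, 0.9, 0.4, 0.9, 0.6, 2.2, 4.2, 0.7, 0.7, 1.0, 0.8]
short [456. -11.  83.] [-0.06  0.45 -0.02  2.16  0.02  0.53 -1.55]
short [456. -11. 258.] [ 0.11  0.21 -0.23  1.92  0.06  1.02 -1.6 ]
short [ 607. -132.  258.] [ 0.1   0.46  0.06  1.53 -0.03  1.15 -1.55]
short [ 607. -132.   93.] [ 0.09  0.62  0.08  1.74 -0.07  0.79 -1.51]
short [ 650. -138.   93.] [ 0.08  0.68  0.09  1.61 -0.08  0.85 -1.51]
tall [446. 128. 133.] [-0.15  0.39 -0.31  2.08  0.18  0.7  -1.85]
tall [446. 128. 308.] [ 0.09  0.21 -0.58  1.8   0.12  1.17 -1.8 ]
tall [581.   1. 308.] [ 0.02  0.37 -0.16  1.54  0.06  1.23 -1.71]
tall [581.   1. 143.] [-0.07  0.51 -0.02  1.79  0.01  0.84 -1.66]
tall [625.   2. 143.] [-0.07  0.57 -0.01  1.67  0.    0.9  -1.65]
middle [ 425. -257.  108.] [ 0.42  0.46  0.04  2.04 -0.03  0.65 -0.93]
middle [ 425. -257.  283.] [ 0.44  0.25  0.01  1.79 -0.    1.1  -0.95]
middle [610. 153. 283.] [-0.12  0.47 -0.33  1.46  0.16  1.24 -2.05]
middle [610. 153. 118.] [-0.25  0.6  -0.11  1.68  0.08  0.86 -1.98]
middle [654. 152. 118.] [-0.26  0.66 -0.07  1.56  0.05  0.92 -1.93]
```

```bash
python3 - <<'E'
from h import *
import cv2
f=F["short"]
st("0")
r.move_pose(loc(f,GX,0,83+130),ori(f[2]))
st("above")
c=vision.camera("wrist");cv2.imwrite("pics/w1.png",c["color"])
np.savez("w1.npz",**{k:np.array(c[k]) for k in("mtx","R","t")})
for e in [(f,[(x,y,100) for x in(-40,40) for y in(-15,15)])]:
    for L in e[1]:
        X=loc(f,*L);P=c["R"]@X+c["t"];p=c["mtx"]@P;print(L,(p[:2]/p[2]).round(0))
E
```

```text
0 t0.35 [ 281.9 -613.2  217.2] F [-0.9 -0.7  1.2] gap85.3
above t2.59 [455.9 -12.2 213. ] F [-0.5 -0.5 -0.6] gap85.2
(-40, -15, 100) [293. 227.]
(-40, 15, 100) [261. 227.]
(40, -15, 100) [294. 141.]
(40, 15, 100) [260. 141.]
```

View pics/w1.png

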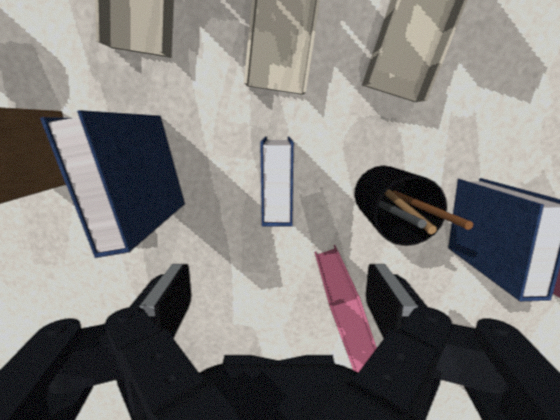

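```bash
python3 - <<'E'
from h import *
c=np.load("w1.npz")
for b in("bayL","bayC","bayR"):
  for L in((-120,33,30),(-120,-33,30),(-120,33,0),(-120,-33,0)):
    p=c["mtx"]@(c["R"]@loc(F[b],*L)+c["t"]);print(b,L,(p[:2]/p[2]).round(0))
E
python3 -c "
import cv2;a=cv2.imread('pics/w1.png')[0:115,80:480];cv2.imwrite('pics/w1c.png',cv2.resize(a,None,fx=2,fy=2))"
```

```text
bayL (-120, 33, 30) [98. 42.]
bayL (-120, -33, 30) [163.  52.]
bayL (-120, 33, 0) [113.  49.]
bayL (-120, -33, 0) [173.  58.]
bayC (-120, 33, 30) [246.  85.]
bayC (-120, -33, 30) [308.  93.]
bayC (-120, 33, 0) [248.  88.]
bayC (-120, -33, 0) [306.  95.]
bayR (-120, 33, 30) [369.  85.]
bayR (-120, -33, 30) [428. 102.]
bayR (-120, 33, 0) [362.  88.]
bayR (-120, -33, 0) [415. 103.]
```

View pics/w1c.png

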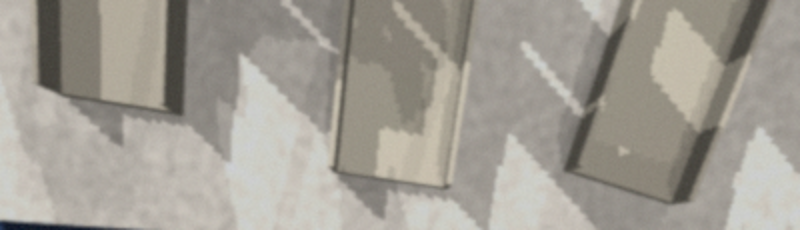

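```bash
cat >> h.py <<'E'
F["bayR"][1]-=2; F["bayC"][1]+=1
def grab(b,dx=0,dy=0):
    h,hl,bay=S[b];f=F[b]
    eoat.move_gripper(62)
    t=r.move_l(loc(f,GX+dx,dy,h-D),v=150,contact_N=15);st("down %s"%t)
    if t: return
    eoat.move_gripper(20);st("grip")
    r.move_l(loc(f,GX+dx,dy,h-D+30),v=80);st("lift")
def carry(b):
    h,hl,bay=S[b];f=F[b];g=F[bay]
    p=r.get_state()["tool_pos"]
    r.move_l([p[0],p[1],CAR+h-D],v=250)
    r.move_l(loc(g,-16-14-hl+GX,0,CAR+h-D),ori(g[2]),v=200);st("front")
def lower(b):
    h,hl,bay=S[b];g=F[bay]
    r.move_l(loc(g,-16-14-hl+GX,0,40+h-D),v=200)
    t=r.move_l(loc(g,-16-14-hl+GX,0,11.5+h-D),v=60,contact_N=8);st("low %s"%t)
def push(b):
    h,hl,bay=S[b];g=F[bay]
    z=r.get_state()["tool_pos"][2]
    t=r.move_l(loc(g,16-hl+GX+8,0,z),v=50,contact_N=8)
    s=st("push %s"%t);print("in bay",inloc(g,s["tool_pos"])[:2]-[GX,0],"expect",16-hl)
def drop(b):
    h,hl,bay=S[b];g=F[bay]
    p=np.array(r.get_state()["tool_pos"])
    t=r.move_l(p-[0,0,8],v=30,contact_N=6);st("floor %s"%t)
    eoat.move_gripper(60)
    p=np.array(r.get_state()["tool_pos"])
    r.move_l(p+[0,0,130],v=200);st("up")
E
python3 - <<'E'
from h import *
import cv2
grab("short")
cv2.imwrite("pics/s1.png",vision.camera("scene")["color"])
cv2.imwrite("pics/w2.png",vision.camera("wrist")["color"])
E
```

```text
down False t4.03 [456.1 -11.4  83.5] F [-0.6 -0.4  0.5] gap62.1
grip t4.47 [456.1 -11.3  83.9] F [-2.2 -0.1  9.8] gap26.9
lift t4.99 [455.7 -11.5 113. ] F [-0.6  0.5 -1.9] gap26.3
```

View pics/s1.png

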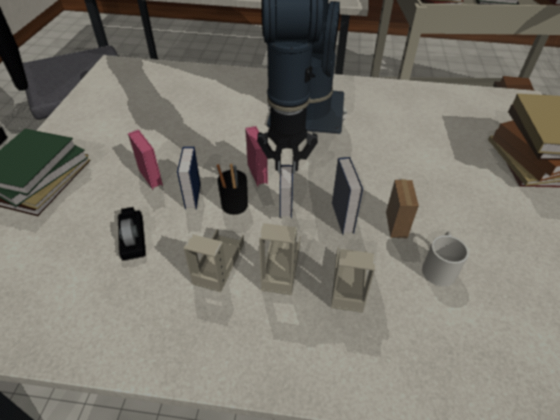

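View pics/w2.png

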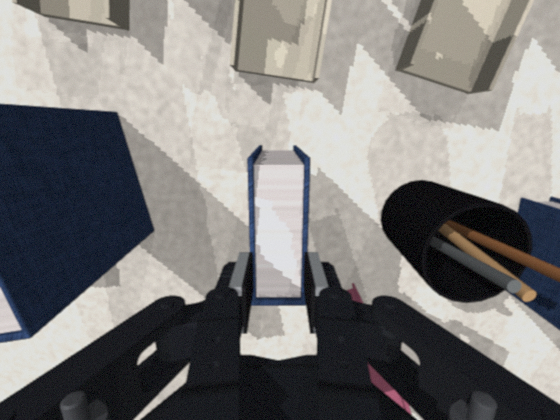

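The short book is held straight between the pads (wrist view, book columns 250–308) and has been lifted.

```bash
python3 - <<'E'
from h import *
import cv2
carry("short");lower("short")
cv2.imwrite("pics/w3.png",vision.camera("wrist")["color"])
E
```

```text
front t6.94 [ 603.9 -133.1  257.6] F [-0.9  0.1 -2. ] gap26.4
low False t8.39 [ 604.6 -133.8   94.3] F [-0.7 -0.4 -1. ] gap26.5
```

View pics/w3.png

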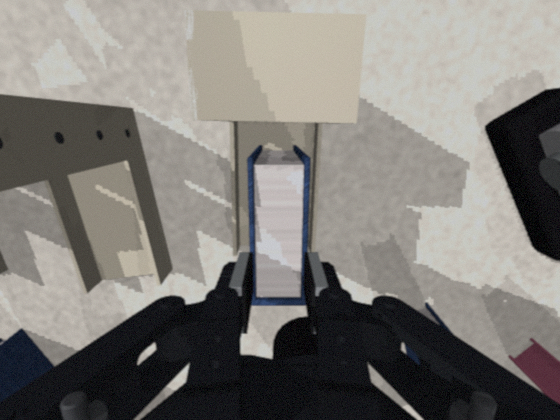

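The book is centred and square in the bay: hood columns 190–362, guides 236–318, book 250–308. I'll push it in.

```bash
python3 - <<'E'
from h import *
import cv2
push("short")
drop("short")
cv2.imwrite("pics/w4.png",vision.camera("wrist")["color"])
cv2.imwrite("pics/s4.png",vision.camera("scene")["color"])
E
```

```text
push True t9.40 [ 654.  -140.8   93.9] F [-3.5  1.1  3.2] gap26.2
in bay [-20.0564919    0.18261002] expect -24
floor True t9.61 [ 651.3 -140.3   92.3] F [-5.   1.   8.7] gap26.4
up t10.83 [ 651.4 -140.3  220.4] F [ 0.5 -0.1  0.1] gap60.0
```

View pics/w4.png

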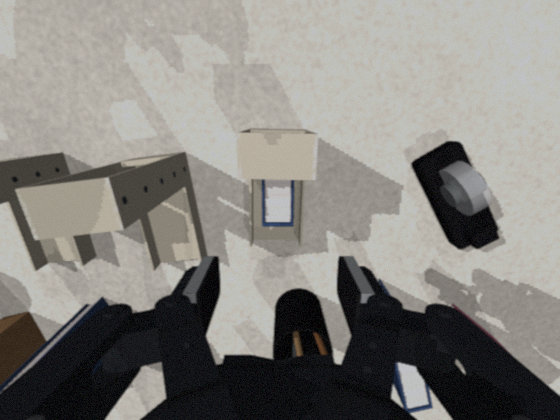

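View pics/s4.png

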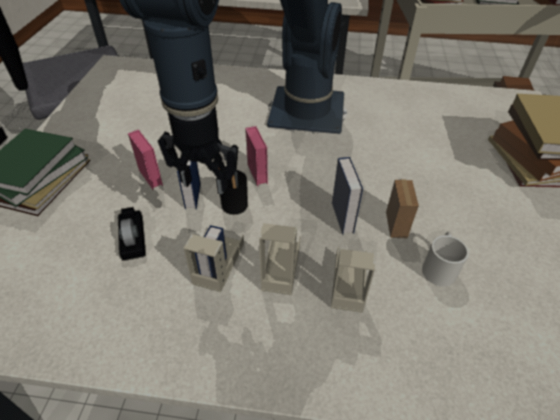

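The short book stands under the low hood. Next is the tall one.

```bash
python3 - <<'E'
from h import *
import cv2
f=F["tall"]
r.move_l(loc(f,GX,0,265),ori(f[2]),v=250);st("above")
c=vision.camera("wrist");cv2.imwrite("pics/w5.png",c["color"])
for x in(-55,55):
  for y in(-15,15):
    p=c["mtx"]@(c["R"]@loc(f,x,y,150)+c["t"]);print(x,y,(p[:2]/p[2]).round(0))
E
```

```text
above t12.45 [446.4 127.  264.7] F [ 0.1 -1.   0.6] gap59.6
-55 -15 [292. 241.]
-55 15 [261. 241.]
55 -15 [294. 123.]
55 15 [259. 123.]
```

View pics/w5.png

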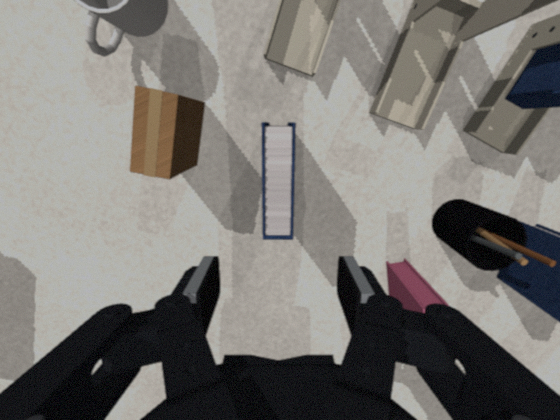

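Book corners at columns 263–294 and rows 123–240 match the prediction. Going down to grasp.

```bash
python3 - <<'E'
from h import *
import cv2
grab("tall",dy=-1)
s=r.get_state()
if s["finger_gap"]>22:
    carry("tall");lower("tall")
cv2.imwrite("pics/w6.png",vision.camera("wrist")["color"])
E
```

```text
down False t13.75 [446.5 127.4 133.6] F [-0.6  0.7 -0.5] gap62.1
grip t14.19 [446.4 127.4 134. ] F [-2.2  0.2 10. ] gap26.6
lift t14.72 [445.9 127.1 162.8] F [-0.4  0.3 -3.4] gap25.8
front t16.51 [578.4   3.3 307.8] F [-0.2  0.8 -3.2] gap26.0
low True t17.82 [576.7   2.2 143.5] F [-3.4  0.1  5.8] gap26.3
```

View pics/w6.png

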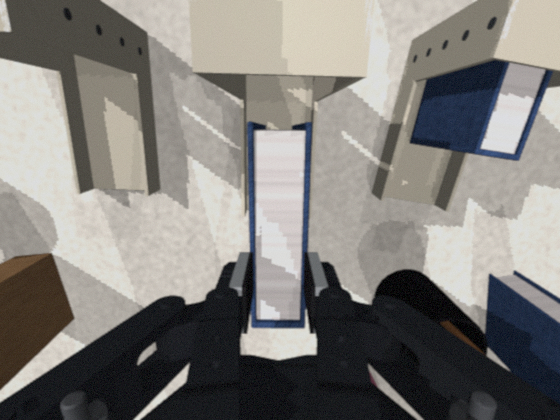

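Centred: book at columns 248–311, guides 244–315 nearer the floor. It touched the floor about 2 mm early, so I'll raise it 3 mm and push.

```bash
python3 - <<'E'
from h import *
import cv2
p=np.array(r.get_state()["tool_pos"]);r.move_l(p+[0,0,3],v=50);st("raised")
push("tall")
cv2.imwrite("pics/w7.png",vision.camera("wrist")["color"])
cv2.imwrite("pics/s7.png",cv2.resize(vision.camera("scene")["color"][130:330,150:400],None,fx=3,fy=3))
E
```

```text
raised t18.12 [576.7   2.2 146.3] F [ 0.8 -0.1 -2.8] gap26.2
push False t19.40 [632.7   2.5 146.3] F [-0.3  0.6 -3.3] gap25.8
in bay [-3.12794542e+01  3.74404108e-03] expect -39
```

View pics/w7.png

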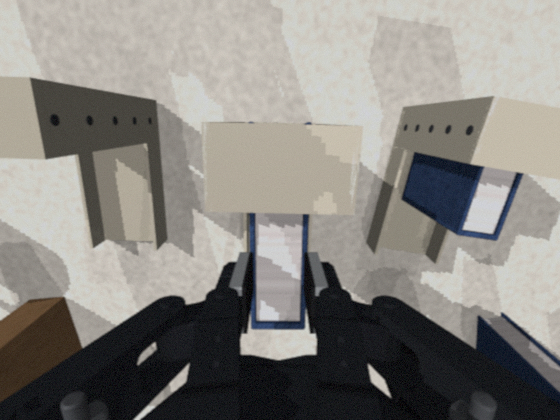

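View pics/s7.png

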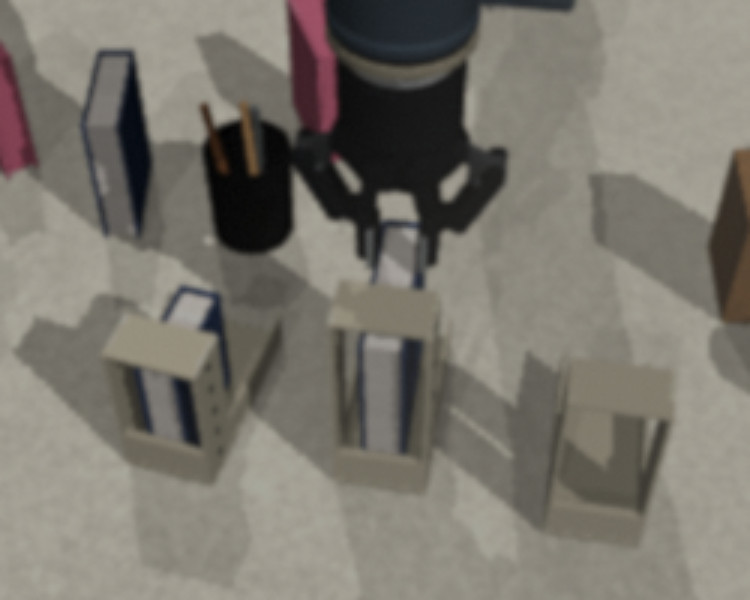

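```bash
python3 - <<'E'
from h import *
import cv2
c=vision.camera("wrist")
def bp(u,v,z):
    d=np.linalg.inv(c["mtx"])@[u,v,1];d=c["R"].T@d;o=-c["R"].T@c["t"];return (o+d*(z-o[2])/d[2]).round(1)
for n,u,v,z in(("hoodfL",205,213,176),("hoodfR",359,213,176),("hoodbL",204,122,176),("hoodbR",361,125,176),("bookback",280,123,162),("bookspine",280,328,163)): print(n,bp(u,v,z))
print(bp(204,122,173))
print(-c["R"].T@c["t"])
E
```

```text
hoodfL [667.4  34.6 176. ]
hoodfR [667.6 -33.3 176. ]
hoodbL [705.8  32.4 176. ]
hoodbR [704.9 -31.  176. ]
bookback [705.5   1.7 162. ]
bookspine [597.3   1.  163. ]
[705.8  33.1 173. ]
[706.01140118   2.46562725 301.99846706]
```

The top fore-edge reads about 6 mm past the stop line. That fits a nose-down sag of about 0.04 rad in the grip, which would also explain the early floor touch. Lowering it will square it; then I'll check.

```bash
python3 - <<'E'
from h import *
import cv2
p=np.array(r.get_state()["tool_pos"])
t=r.move_l(p-[0,0,7],v=30,contact_N=15);s=st("floor %s"%t)
c=vision.camera("wrist");cv2.imwrite("pics/w8.png",c["color"])
p=np.array(s["tool_pos"])
E
python3 - <<'E'
import cv2
a=cv2.imread("pics/w8.png")[90:350,180:380];cv2.imwrite("pics/w8c.png",cv2.resize(a,None,fx=2.2,fy=2.2))
E
```

```text
floor True t19.76 [630.9   2.6 145.2] F [-5.7  0.8  8. ] gap26.4
```

View pics/w8c.png

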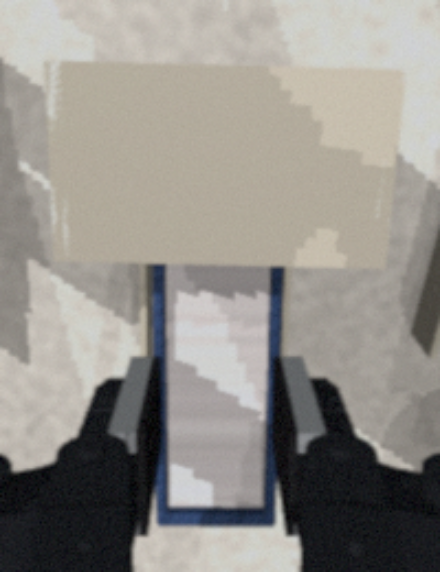

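```bash
python3 - <<'E'
from h import *
import cv2
p=np.array(r.get_state()["tool_pos"])
t=r.move_l(p+[-4,0,-3.8],v=20,contact_N=22);s=st("press %s"%t)
eoat.move_gripper(60);st("rel")
p=np.array(r.get_state()["tool_pos"])
r.move_l(p+[0,0,100],v=200);st("up")
c=vision.camera("wrist");cv2.imwrite("pics/w9.png",c["color"])
cv2.imwrite("pics/s9.png",cv2.resize(vision.camera("scene")["color"][130:330,150:400],None,fx=3,fy=3))
def bp(u,v,z):
    d=np.linalg.inv(c["mtx"])@[u,v,1];d=c["R"].T@d;o=-c["R"].T@c["t"];return (o+d*(z-o[2])/d[2]).round(1)
for x in(-94,16):
  for y in (-15,15):
    for z in(158,8):
      p=c["mtx"]@(c["R"]@loc(F["bayC"],x+1.5,y,z)+c["t"]);print(x,y,z,(p[:2]/p[2]).round(0))
E
```

```text
press False t20.20 [626.6   2.6 143.2] F [-8.2 -0.8 15.1] gap26.1
rel t20.62 [627.1   2.5 141.3] F [0.6 0.3 0.6] gap60.1
up t21.27 [626.6   2.5 240.3] F [ 0.2 -0.   0.5] gap59.9
-94 -15 158 [295. 254.]
-94 -15 8 [289. 206.]
-94 15 158 [261. 254.]
-94 15 8 [267. 206.]
16 -15 158 [297. 122.]
16 -15 8 [290. 121.]
16 15 158 [258. 122.]
16 15 8 [266. 121.]
```

View pics/w9.png

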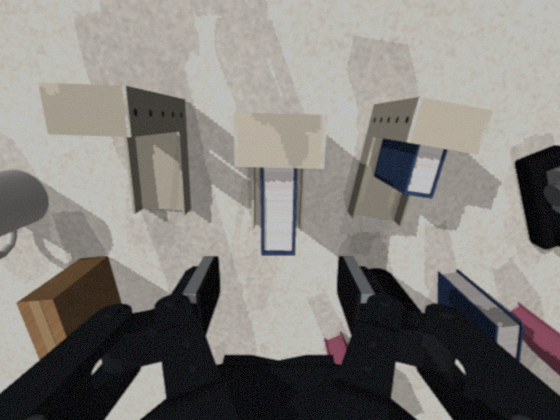

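View pics/s9.png

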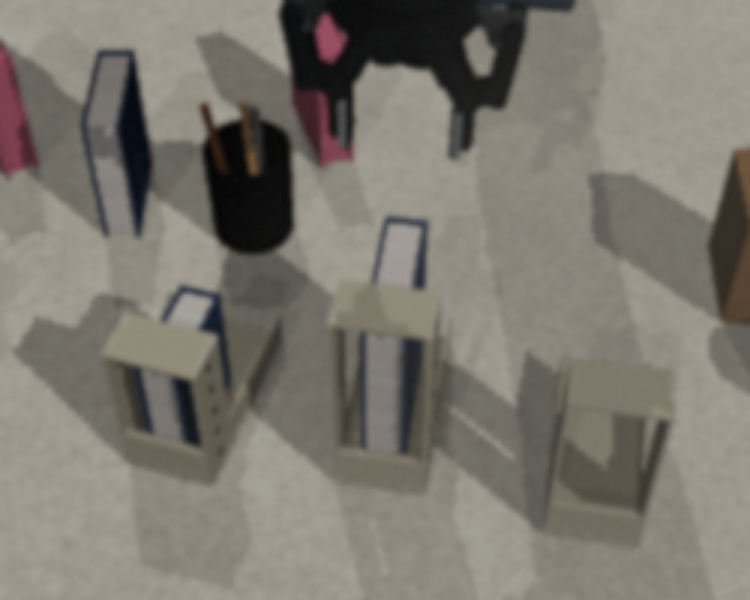

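The tall book is seated: its spine edge is at row 254, exactly where a seated upright book was predicted. Now the middle book.

```bash
sed -i 's/^GX=-18/GX=-13/' h.py; python3 - <<'E'
from h import *
import cv2
f=F["middle"]
r.move_l(loc(f,GX,0,255),ori(f[2]),v=250);st("above")
c=vision.camera("wrist");cv2.imwrite("pics/w10.png",c["color"])
for x in(-47.5,47.5):
  for y in(-15,15):
    p=c["mtx"]@(c["R"]@loc(f,x,y,125)+c["t"]);print(x,y,(p[:2]/p[2]).round(0))
E
```

```text
above t22.82 [ 431.  -255.2  254.9] F [ 0.4  0.4 -0.1] gap59.9
-47.5 -15 [294. 233.]
-47.5 15 [264. 233.]
47.5 -15 [295. 137.]
47.5 15 [263. 137.]
```

View pics/w10.png

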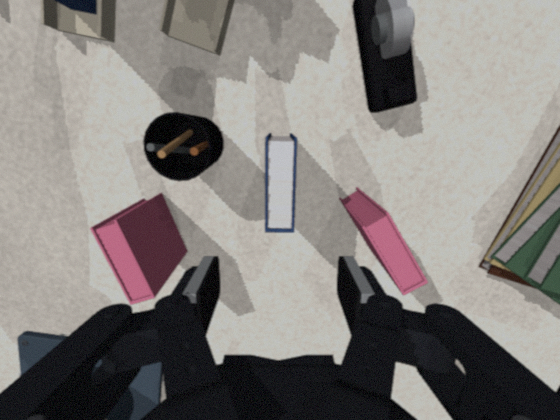

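The middle book is at columns 265–295, rows 133–232, as predicted. The pink look-alike is about 65 mm to the side, so I'll approach with a narrower opening.

```bash
sed -i 's/move_gripper(62)/move_gripper(52)/' h.py; python3 - <<'E'
from h import *
import cv2
grab("middle",dy=-1)
s=r.get_state()
if s["finger_gap"]>22:
    carry("middle");lower("middle")
cv2.imwrite("pics/w11.png",vision.camera("wrist")["color"])
E
```

```text
down False t24.26 [ 431.  -257.3  108.6] F [-0.7 -0.7  1. ] gap51.7
grip t24.63 [ 431.  -257.4  109.1] F [0.1 1.2 9.1] gap26.2
lift t25.16 [ 430.5 -257.1  138. ] F [-0.8  0.1 -3.8] gap25.8
front t28.28 [613.3 152.  283.1] F [ 0.2 -0.4 -2.5] gap26.2
low True t29.62 [611.2 152.9 117.7] F [-3.6 -0.   4.7] gap25.9
```

View pics/w11.png

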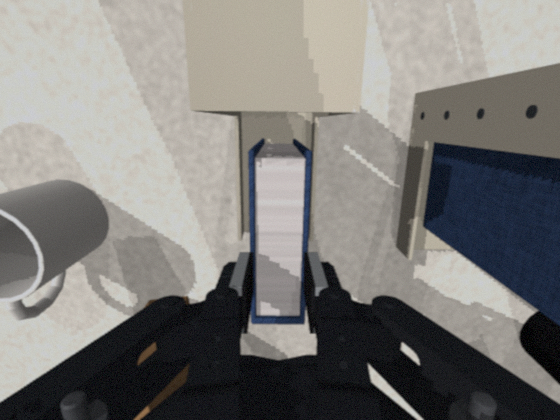

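It's centred to within about 3 mm (guides at columns 240–314, book 250–311). Raising slightly, pushing, then setting it down.

```bash
python3 - <<'E'
from h import *
import cv2
p=np.array(r.get_state()["tool_pos"]);r.move_l(p+[0,0,2.5],v=50)
push("middle")
c=vision.camera("wrist");cv2.imwrite("pics/w12.png",c["color"])
E
```

```text
push True t30.92 [663.5 152.1 119.5] F [-3.6  0.4  5.8] gap26.1
in bay [-2.73273893e+01  2.43649792e-02] expect -31.5
```

View pics/w12.png

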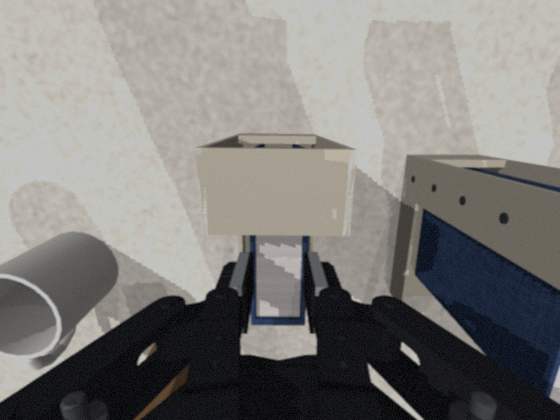

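The fore-edge (row 146) meets the stop bar (row 138). Setting down and releasing.

```bash
python3 - <<'E'
from h import *
import cv2
p=np.array(r.get_state()["tool_pos"])
t=r.move_l(p+[-3,0,-3.5],v=20,contact_N=15);st("press %s"%t)
eoat.move_gripper(60);st("rel")
p=np.array(r.get_state()["tool_pos"])
r.move_l(p+[0,0,110],v=200);st("up")
c=vision.camera("wrist");cv2.imwrite("pics/w13.png",c["color"])
for y in (-15,15):
    for dx in (0,1.5,3):
      p=c["mtx"]@(c["R"]@loc(F["bayL"],-79+dx,y,133)+c["t"]);print(dx,y,(p[:2]/p[2]).round(0))
r.move_l([450,0,330],v=250)
cv2.imwrite("pics/s13.png",vision.camera("scene")["color"])
cv2.imwrite("pics/s13c.png",cv2.resize(vision.camera("scene")["color"][130:330,150:400],None,fx=3,fy=3))
t=vision.camera("top")["color"];cv2.imwrite("pics/t13.png",t);cv2.imwrite("pics/t13c.png",cv2.resize(t[105:205,190:365],None,fx=4.5,fy=4.5,interpolation=cv2.INTER_CUBIC))
st("end")
E
```

```text
press False t31.32 [659.6 152.6 117.6] F [-8.3 -0.4 13.7] gap26.3
rel t31.75 [660.2 152.  115.7] F [ 0.5 -0.2  0.3] gap60.1
up t32.45 [659.7 151.8 224.6] F [-0.3  0.1 -0.3] gap60.0
0 -15 [294. 247.]
1.5 -15 [294. 246.]
3 -15 [294. 244.]
0 15 [261. 247.]
1.5 15 [261. 246.]
3 15 [260. 244.]
end t33.92 [450.4   0.7 329.3] F [-0.5 -1.   0.4] gap60.1
```

View pics/w13.png

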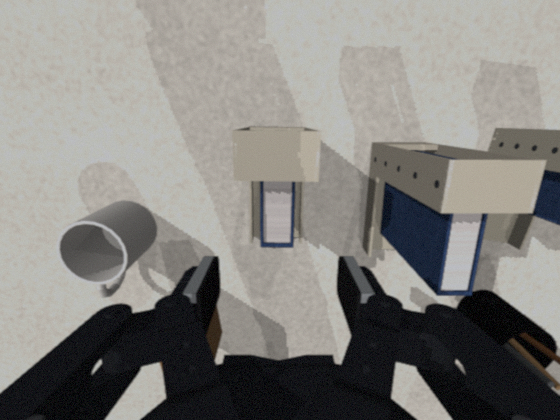

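View pics/s13c.png

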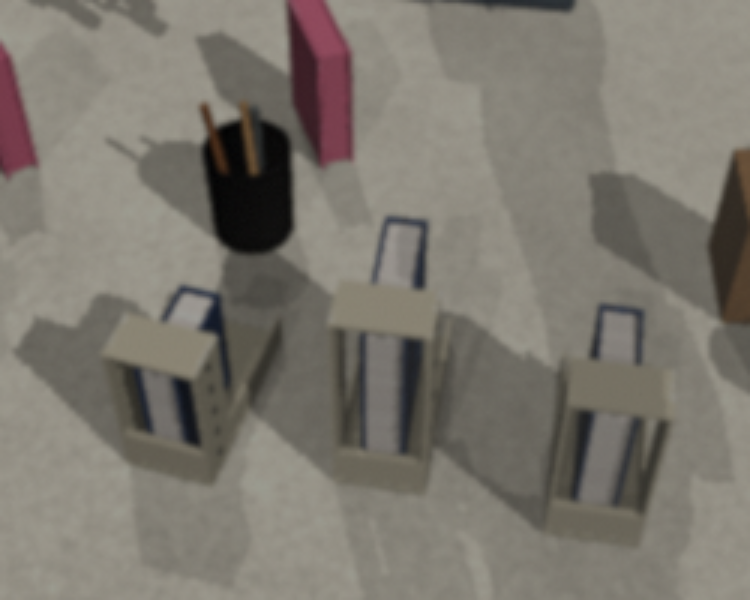

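View pics/t13.png

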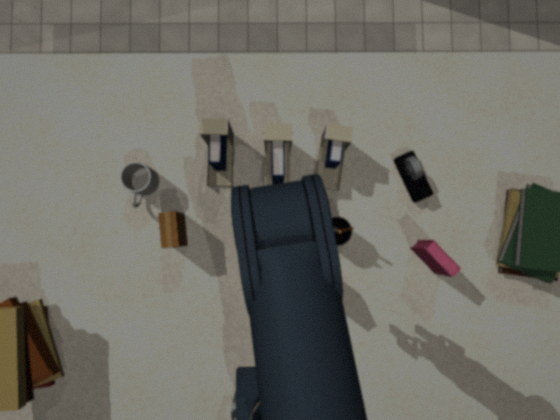

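View pics/t13c.png

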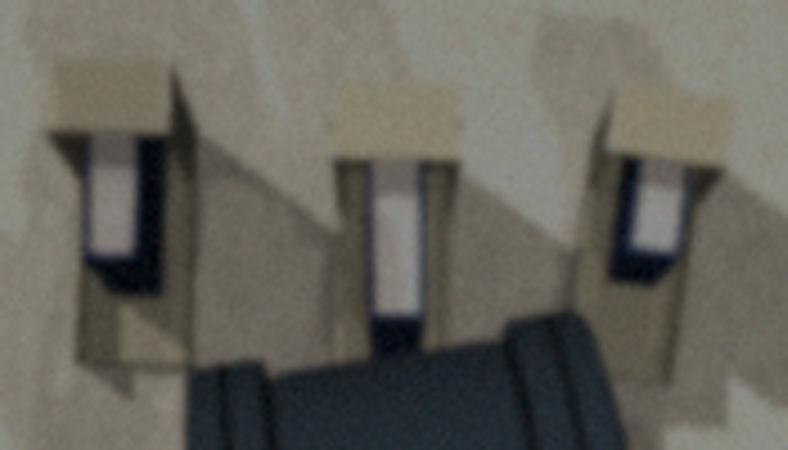

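```bash
python3 - <<'E'
from h import *
c=vision.camera("top")
for b,x,z in(("bayL",-79,133),("bayC",-94,158),("bayR",-64,108)):
  for y in(15,-15):
    p=c["mtx"]@(c["R"]@loc(F[b],x,y,z)+c["t"]);p=p[:2]/p[2];print(b,y,((p-[190,105])*4.5).round(0))
E
```

```text
bayL 15 [ 80. 257.]
bayL -15 [137. 258.]
bayC 15 [366. 318.]
bayC -15 [425. 317.]
bayR 15 [625. 251.]
bayR -15 [680. 259.]
```

```bash
python3 -c "
from rig import r
r.close_job()"
```

```text
the job is handed in; nothing more can be done
```

I put all three books away and handed the job in at about 34 s of the 83 s allowed. The short book is under the low hood (robot's right), the tall under the high hood (centre), and the middle under the middle hood (left).

- **Seating:** The last top picture shows each spine edge where a book pushed to the stop bar should be. The middle and tall books match within about 1 px. The short one reads about 4 mm deeper than predicted; I put that down to error in my bay measurement, since the stop bar blocks any further travel.
- **Uprightness:** The books look upright and square to their bays, with spines facing out of the open front.
- **Handling:** The tall book, and apparently the middle one, sagged slightly nose-down in the grip and touched the floor 1–2 mm early. I pressed each flat before releasing it. The tall book's push ended without the contact threshold tripping, but lowering it brought it against the stop bar.
- **Other objects:** The carton, pen cup, mug and tape dispenser look unmoved in the last pictures; I checked these by eye only. The gripper finished clear of everything.

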